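# Unlatch the contact grill, hold its lid open

### The job

The scraper has been left lying on the closed lid of the contact grill: first hang it by its wire loop on the empty hook of the utensil rack, and let go of it. Then flip the safety catch on the grill's side right over, off its stud, and after that pull the lid up by its bar handle to about 45 degrees so that the bread can go in. The lid does not stay up by itself, so finish while still holding it there by the handle; leave the rest of the worktop as it is.

Things in the scene. Friction and masses are not known exactly. Their poses are not given: they have to be found in the camera images.
- grill: contact grill (sandwich press) standing fixed on the counter, black with a brushed steel top skin; 250 mm deep (its x) by 280 mm wide (its y), closed top flat at 100 mm height. Origin: centre of its underside, on the counter; its front, with the bar handle, faces its -x. The catch is on its right side as seen from the front, at its -y.
- lid (a joint): lid angle in rad: 0 closed, grows as its front rises, to 1.75. Hinge along the grill's y at its rear (x = 126 mm, z = 62 mm in the grill's frame). Lid with handle about 0.9 kg: 3 to 5 N upward at the handle lifts it; no stay, it falls shut when let go. Locked by the catch it rises about 1 degree at most.
- lid_hinge (a point): point on the lid's hinge axis, in the middle of the grill's width; its z is up and x points to the rear while the lid is closed, and it turns with the lid.
- grill_handle (a point): black round bar across the front of the lid, 22 mm thick, 150 mm long along its y, on two 12 mm arms at its ends (free middle 144 mm). Origin: centre of the bar; lid closed: at x = -178 mm, y = 0, z = 82 mm in the grill's frame, 53 mm in front of the lid, 305 mm from the hinge axis. It turns with the lid.
- catch (a joint): safety catch angle in rad: 0 (as built; may start up to 0.08) its hook is over the lid's stud and locks the lid; 1.25 thrown right over towards the front (the grill's -x). The hook is clear of the stud from about 0.3. It stays where it is left; about 1 N at the tab moves it.
- catch_tab (a point): middle of the top edge of the catch's thumb tab: an upright black plate 8 mm thick (grill x), 28 mm wide (grill y), 34 mm tall; locked, its top is 119 mm high, 19 mm above the lid. It stands 9 to 37 mm out from the lid's side (y = -140 mm in the grill's frame). Behind its foot, below 88 mm height, is the steel hook. Push it towards the grill's -x.
- catch_pivot (a point): point on the catch's hinge axis (along the grill's y) below the tab's middle, fixed at x = -70 mm, y = -163 mm, z = 30 mm in the grill's frame. Locked, the tab is 10 to 18 mm in front of (-x) this axis and 55 to 89 mm above it, and swings about it.
- scraper: flat grill scraper, 228 mm long over all (x from -110 to +118 mm), about 90 g, lying flat on the lid. Black handle 110 mm long, 20 mm wide (y), 12 mm thick, steel blade 60 mm wide and 3 mm thick at its -x end, steel wire loop at its +x end. Origin: on its underside, 20 mm from the handle's middle towards the blade; +x points to the loop, z up from the lid.
- scraper_grip (a point): place to grip the handle across its 20 mm width, near its balance point, at x = 10 mm, z = 6 mm (mid-thickness) in the scraper's frame; the handle runs from x = -35 to +75 mm.
- scraper_eye (a point): centre of the wire loop, at x = 96 mm, z = 6 mm in the scraper's frame; the opening is 34 mm (along x) by 30 mm, the wire 5 mm thick.
- rack: steel utensil rack fixed on the counter: a rail 300 mm long along its y at 310 mm height, on two 12 mm end posts with feet. Origin: on the counter below the rail's middle; it faces its -x. Three hooks at y = -85, 0 and 85 mm, in changing order: a ladle and a small strainer hang on two (200 mm down), one is empty.
- hook_seat (a point): lowest point of the wire's centre line in the empty hook, where a loop comes to rest; the wire is 6 mm thick. Axes as the rack: the hook points to its -x, towards the robot, with its stem 16 mm behind the seat, rising to the rail 44 mm higher.
- hook_tip (a point): upper end of the empty hook's upturned tip, 21 mm in front of (-x) and 26 mm above the seat.
- mug: white mug, 80 mm across, 90 mm tall, bystander. Origin: centre of its underside.
- salt: glass salt shaker, 38 mm across, 77 mm tall, bystander. Origin: centre of its underside.
- mill: wooden pepper mill, 48 mm across, 107 mm tall, bystander. Origin: centre of its underside.
- ramekin: white bowl, 90 mm across, 45 mm tall, bystander. Origin: centre of its underside.
- jam: jam jar, 68 mm across, 100 mm tall, bystander. Origin: centre of its underside.
There are look-alikes about, which are no part of the job. Of the things that look like the scraper, the larger one is meant.

How it is judged (in metres and radians):
On the way, in this order (a step that is already met when the one before it is completed fails the run):
1. the scraper hangs by its loop on the empty hook, let go (distance between scraper_eye and hook_seat below 0.035 m and angle between scraper's own x axis and vertical below 1 rad and contact force between each of the arm, the fingers and scraper below 0.1 N), for 0.3 s.
2. the safety catch is flipped over, the lid still shut (value of joint catch above 0.5 rad and value of joint lid below 0.06 rad), for 0.2 s.
3. the lid is pulled up to about 45 degrees by its handle (value of joint lid between 0.6 and 1 rad and contact force between the fingers and handle_bar above 1.5 N), for 0.3 s.
At the end, for the whole second after the job is handed in: Scraper hangs by its loop on the empty hook (loop centre within 35 mm of the seat, loop up within 0.6 rad of upright, untouched); catch over by more than 0.5 rad; lid still, 0.6 to 1.0 rad open, carried at its handle by the fingers (over 1.5 N) (all of step 3 and distance between scraper_eye and hook_seat below 0.035 m and angle between scraper's own x axis and vertical below 0.6 rad and contact force between each of the arm, the fingers and scraper below 0.1 N and value of joint catch above 0.5 rad and velocity of joint lid between -0.1 and 0.1 rad/s); the arm keeps its last pose, push and grip.
It fails at once if a bystander is shifted by more than 40 mm (distance of any of mug, salt, mill, ramekin, jam from where it was at the start of the episode above 0.04 m).
It also fails if it takes over 72 s, if anything falls off the work surface, if the arm or the gripper's body presses on something with over 40 N, if the wrist force passes 120 N, or if a joint passes its speed limit or range.

### The arm

A 6-joint arm with a two-finger parallel gripper is mounted at the origin on the work surface. World frame = base frame: x ahead of the robot, y to its left, z up, the work surface at z = 0. Lengths are in mm, angles in rad, forces in N, time in s.
With the tool pointing down it reaches from about 300 to 775 mm from the base axis. Payload 14.6 kg.
Tool frame: the origin (TCP) lies at the very end of the fingers, on their centre line; the grasp point (between the pads) lies 19 mm behind it; z points along the fingers, y is the line along which they close (so a half turn about z gives the same grasp; the last joint's range is limited). The gripper opens to 94 mm and grips with 3 to 60 N. Pads are 16 mm wide; open, the fingers measure 119 mm over their backs; the gripper's body (75 mm by 177 mm) begins 78 mm behind the grasp point.
Start: joints at [-1.347, 0.3, 1.521, -0, 1.321, -0.067], TCP at [157.688, -526.9, 205.446] pointing down, gripper open.
Joint ranges: [-3.03, 3.03], [-0.79, 2.21], [0.23, 2.52], [-1.04, 4.18], [0, 3.07], [-2.55, 2.55]. Speed limits (rad/s): [2.22, 2.22, 2.57, 3.14, 3.14, 3.14].

### API

Orientations are given as [roll, pitch, yaw] about the fixed x, y, z axes, in that order (R = Rz(yaw) Ry(pitch) Rx(roll)).
In Python, from cell import manip, eyes, ticket gives the robot as it stands. The module is installed in compiled form; this text tells all that it offers.
- The arm moves only by the tool arm_command, never from a script. Its argument "plan" is a list of rows, each a list of 5 numbers: the opening, from -1 (shut) to 1 (fully open), then the shift along the tool's x, y, z in m, then the turn about the tool's z in rad. In form: [[jaw, dx, dy, dz, roll], ...]. A call has 1 to 20 rows; each row shifts and turns the commanded pose from where the row before left it, along the tool's axes as they then stand; what a row does not reach is not made up. A row lasts 1/8 s, in which the tool goes at most 62.5 mm and 10.7 degrees, less where a joint would pass 70% of its speed; a pose out of reach is approached as far as the arm can. A call is refused whole if a number of a shift passes 0.0625 or a number of a turn 0.188, either way. A call with a gripper value outside its range is refused whole. The fingers move at their own pace and stop on an object; "newtons" is the grip in N (left out, the last holds). Time passes only in rows, so rows that do not move let the fingers close. It gives the time, the measured TCP pose, the force, the opening and the grip force at its end, in the units of the state.
- manip.read_state(): the state, without advancing time (a new reading comes with each control period).
- eyes.camera(name): name is "scene" or "top" or "wrist"; returns a dict with "img" (384x512x3 uint8, blue, green, red), "z_map" (384x512 float32, mm along the optical axis (not along the pixel's ray), 0 where there is no reading), "fx", "fy", "cx", "cy" (pixels), "eye" and "orientation" of the camera in the world. Camera axes: x right, y down, z forward; pixel columns grow to the right and rows downward; lengths in mm; the calibration is good to about 2 mm. A picture is of the moment at which its call begins.
- ticket.sign_off(): hands the job in; it is judged then, once.
The state is a dict: "clock": time; "joints": joint angles; "qd": joint speeds; "effort": joint torques, N m; "eef_pos": TCP position; "eef_rot": TCP orientation; "wrist_force": force on the tool from outside, world axes, zero at the start; "moment": the same for the moment, N m; "finger_gap": finger opening in mm; "finger_force": force on a finger pad.
Only numpy, scipy, OpenCV 4.12 (cv2) and the standard library are available. Lean on these libraries where they do the work, as an engineer would, in place of code of your own. Each camera call takes 0.05 s, during which the arm holds its last target. There are 200 camera calls.

## Working session

There is one attempt and no reset: what is moved stays moved. The work goes in short steps, Python scripts to look and compute and a tool call to move; the robot and the scene stay as the last step left them, time stands still between calls to the robot, and variables do not carry over. Pictures are saved under pics/ and viewed, at most 10 in all, crops included, and the job is handed in when it is done.

Besides the shell and the picture viewer there is one more tool, called after ">>>" in YAML: its name, and indented under it one key for each argument. arm_command: Moves the arm, as the interface text tells. Its arguments: {"type":"object","properties":{"plan":{"type":"array"},"newtons":{"type":"number"}},"required":["plan"]}

```bash
mkdir -p pics
cat > h.py <<'E'
import numpy as np, cv2
from scipy.spatial.transform import Rotation as R
from cell import manip, eyes, ticket
def cam(n,save=None):
    c=eyes.camera(n)
    if save: cv2.imwrite(f'pics/{save}.png',c['img'])
    return c
def rot(c):
    o=np.array(c['orientation'],float)
    return o if o.shape==(3,3) else R.from_euler('xyz',o).as_matrix()
def cloud(c):
    z=c['z_map']; v,u=np.mgrid[:z.shape[0],:z.shape[1]]
    p=np.dstack([(u-c['cx'])/c['fx']*z,(v-c['cy'])/c['fy']*z,z])
    w=p@rot(c).T+np.array(c['eye']); w[z==0]=np.nan
    return w
E
python3 - <<'E'
from h import *
for n in ('scene','top','wrist'):
    c=cam(n,n+'0'); print(n,c['fx'],c['cx'],c['cy'],c['eye'],c['orientation'])
    np.savez(n+'0.npz',w=cloud(c),img=c['img'])
print(manip.read_state())
E
```

```text
scene 419.2624668194683 257.62053370908296 188.42008212971697 [1100.90041216  497.26420648 1380.8059965 ] [-2.56339824  0.00368333  2.32521981]
top 409.8749671008292 255.27999089485533 194.76301272365802 [ 298.09210504  -22.08563469 1409.80362548] [-2.95158824  0.01655924 -1.56420319]
wrist 294.69747806832896 254.25558836702672 191.32488008590505 [ 227.98034076 -505.87176711  384.39475123] [ 2.88646450e+00  7.01652496e-04 -1.27973469e+00]
{'clock': 0.15, 'joints': array([-1.34664746e+00,  3.00308381e-01,  1.52143298e+00, -5.30818422e-06,
        1.32069323e+00, -6.65927942e-02]), 'qd': array([ 0.00109281,  0.00067692, -0.00367273,  0.00140596,  0.00175546,
        0.00172718]), 'effort': array([-2.07688902e-05, -5.31960332e+01, -3.52820241e+01,  7.08233588e-02,
        2.36010592e-02, -7.14378325e-05]), 'eef_pos': array([ 157.62043323, -526.72541443,  205.03824002]), 'eef_rot': array([-3.14075224e+00, -5.08949024e-05,  2.90742958e-01]), 'wrist_force': array([-0.06826601, -0.28362518,  0.68956939]), 'moment': array([ 0.04130591,  0.01427137, -0.04317044]), 'finger_force': 0.0, 'finger_gap': 94.26175490791212}
```

View pics/scene0.png

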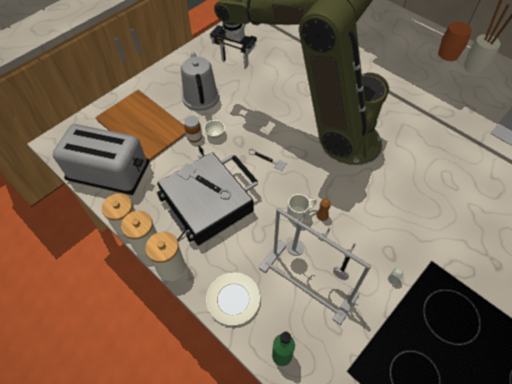

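View pics/top0.png

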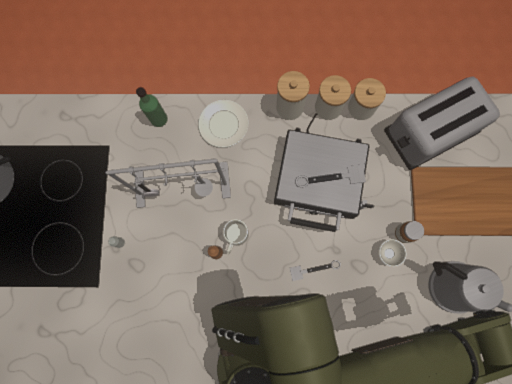

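The large scraper lies on the grill lid (top 325,180; scene 210,185). The look-alike is on the counter (top 315,270; scene 268,158). The rack is at top (170,180), with utensils at about (147,188) and (203,187), so the middle hook at about (180,185) looks empty. I'll crop both areas to check.

Run:
```python
from h import *
t=np.load('top0.npz'); s=np.load('scene0.npz')
a=cv2.resize(t['img'][120:240,260:400],None,fx=4,fy=4)[:480]
b=cv2.resize(s['img'][195:325,255:380],None,fx=4,fy=4)[:480]
im=np.hstack([a[:480,:],b]); im=cv2.resize(im,(800,int(480*800/im.shape[1])));cv2.imwrite('pics/crop1.png',im);print(im.shape)
w=t['w']
for n,uv in dict(lid=[(290,145),(355,150),(285,200),(345,205)],scr=[(303,181),(320,179),(335,177),(355,173),(345,175)],small=[(336,266),(295,272)],handle=[(295,222),(315,227),(335,227)],tab=[(363,205),(368,206)],rail=[(112,172),(165,166),(215,162)],mug=[(235,232)],mill=[(215,252)],jam=[(410,231)],ram=[(391,252)],salt=[(117,242)],plate=[(224,124)]).items():
    print(n,[w[v,u].round().tolist() for u,v in uv])
```

```text
(362, 800, 3)
lid [[718.0, -113.0, 104.0], [701.0, -328.0, 101.0], [533.0, -95.0, 98.0], [517.0, -289.0, 100.0]]
scr [[595.0, -154.0, 103.0], [600.0, -208.0, 112.0], [607.0, -257.0, 112.0], [623.0, -325.0, 101.0], [614.0, -290.0, 111.0]]
small [[325.0, -271.0, 1.0], [304.0, -133.0, -0.0]]
handle [[462.0, -127.0, 93.0], [447.0, -192.0, 88.0], [447.0, -255.0, 94.0]]
tab [[520.0, -350.0, 86.0], [513.0, -360.0, 110.0]]
rail [[572.0, 395.0, 313.0], [588.0, 248.0, 317.0], [601.0, 110.0, 311.0]]
mug [[438.0, 72.0, 5.0]]
mill [[364.0, 128.0, 103.0]]
jam [[434.0, -492.0, 100.0]]
ram [[372.0, -455.0, 11.0]]
salt [[397.0, 456.0, 64.0]]
plate [[828.0, 118.0, 5.0]]
```

View pics/crop1.png

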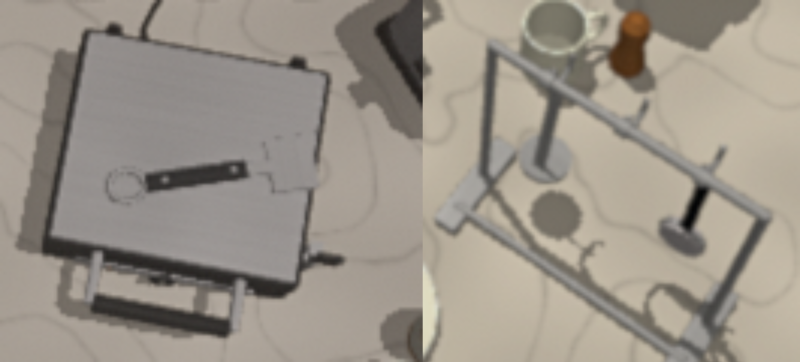

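Confirmed: the scraper on the lid is the larger one, with its loop to the left (crop 125,185) and its blade to the right. The middle hook (crop 630,125) is empty. Next I'll fit the poses.

Run:
```python
from h import *
t=np.load('top0.npz'); w=t['w']; g=t['img'].max(2)
def box(m,n):
    p=w[m]; p=p[~np.isnan(p).any(1)]; r=cv2.minAreaRect(p[:,:2].astype(np.float32)); c=cv2.boxPoints(r)
    print(n,len(p),'c',np.round(r[0],1),'size',np.round(r[1],1),'ang',round(r[2],2),'z',np.median(p[:,2]).round(1)); return p
z=w[...,2];x=w[...,0];y=w[...,1]
with np.errstate(all='ignore'):
    lid=(z>94)&(z<118)&(x>480)&(x<760)&(y>-350)&(y<-60)
    n,l,s,_=cv2.connectedComponentsWithStats(lid.astype(np.uint8)); k=1+np.argmax(s[1:,4]); box(cv2.erode((l==k).astype(np.uint8),np.ones((3,3)))>0,'lid')
    p=box((g<80)&(z>104)&(z<118)&(x>560)&(x<650)&(y>-300)&(y<-160),'scraper handle')
    p=box((g<90)&(z>70)&(z<105)&(x>425)&(x<480)&(y>-290)&(y<-100),'bar')
    d=np.linalg.svd(p[:,:2]-p[:,:2].mean(0),full_matrices=False)[2][0];print('dir',d,p.mean(0))
    p=box((z>103)&(z<125)&(x>470)&(x<560)&(y<-335)&(y>-390),'tab');
    for nme,o in (('top',t),('scene',np.load('scene0.npz'))):
        q=o['w'];m=(q[...,2]>300)&(q[...,2]<325)&(q[...,0]>540)&(q[...,0]<640)&(q[...,1]>60)&(q[...,1]<430);P=q[m]
        mu=P.mean(0);d=np.linalg.svd(P-mu,full_matrices=False)[2][0];tt=(P-mu)@d
        print('rail',nme,len(P),mu,d,mu+d*tt.min(),mu+d*tt.max())
        m=(q[...,2]>255)&(q[...,2]<300)&(q[...,0]>520)&(q[...,0]<620)&(q[...,1]>210)&(q[...,1]<285);print(q[m].round())
```

```text
lid 4688 c [ 631.5 -219.2] size [261.5 232.4] ang 78.61 z 100.8
scraper handle 167 c [ 604.2 -223.3] size [ 17.7 107. ] ang 8.58 z 112.1
bar 268 c [ 456.6 -184.5] size [147.3  20.4] ang 79.48 z 90.8
dir [0.18608844 0.982533  ] [ 454.98314525 -184.60284155   90.79037091]
tab 28 c [ 516.2 -363.3] size [28.4  9.7] ang 79.2 z 117.1
rail top 533 [588.62187057 256.8591846  315.09537724] [-0.11430075  0.99344309  0.0024815 ] [606.22638983 103.84979137 314.71317779] [570.98704087 410.13202054 315.47823473]
[[579. 260. 299.]
 [579. 254. 297.]
 [577. 258. 292.]
 [577. 255. 292.]
 [578. 254. 288.]
 [577. 258. 281.]
 [578. 256. 279.]
 [579. 254. 273.]
 [575. 256. 278.]
 [577. 255. 272.]
 [574. 258. 269.]
 [574. 255. 271.]
 [571. 258. 270.]
 [572. 255. 268.]
 [568. 257. 272.]
 [569. 255. 268.]
 [566. 258. 265.]
 [564. 254. 273.]
 [563. 257. 269.]
 [562. 254. 269.]
 [560. 258. 266.]
 [559. 254. 270.]
 [559. 251. 270.]
 [556. 256. 272.]
 [557. 255. 267.]
 [557. 252. 266.]
 [554. 257. 269.]
 [553. 253. 273.]
 [553. 251. 271.]
 [544. 253. 298.]
 [545. 250. 295.]
 [548. 251. 281.]
 [543. 254. 292.]
 [543. 251. 291.]
 [544. 250. 285.]
 [543. 251. 279.]]
rail scene 513 [591.47024603 266.88245377 312.96295903] [-1.13714104e-01  9.93513512e-01 -6.87739214e-05] [610.03334688 104.69772129 312.97418593] [574.65309997 413.81288083 312.95278807]
[[542. 253. 293.]
 [547. 252. 293.]
 [543. 254. 289.]
 [544. 252. 283.]
 [546. 256. 291.]
 [547. 252. 280.]
 [548. 255. 285.]
 [544. 256. 281.]
 [548. 253. 276.]
 [548. 256. 280.]
 [551. 252. 273.]
 [549. 254. 274.]
 [547. 256. 274.]
 [553. 254. 271.]
 [549. 255. 268.]
 [556. 253. 269.]
 [553. 254. 266.]
 [552. 257. 268.]
 [559. 255. 268.]
 [558. 258. 271.]
 [561. 257. 267.]
 [581. 260. 277.]]
```

>>> arm_command:
  plan:
    - [1,0,0,0,-0.179]
    - [1,0,0,0,-0.179]
    - [1,0,0,0,-0.179]
    - [1,0,0,0,-0.179]
    - [1,0,0,0,-0.179]
    - [1,0,0,0,-0.179]
    - [1,0,0,0,-0.179]
    - [1,0,0,0,-0.179]
    - [1,0.0195,0.0443,0,0]
    - [1,0.0195,0.0443,0,0]
    - [1,0.0195,0.0443,0,0]
    - [1,0.0195,0.0443,0,0]
    - [1,0.0195,0.0443,0,0]
    - [1,0.0195,0.0443,0,0]
    - [1,0.0195,0.0443,0,0]
    - [1,0.0195,0.0443,0,0]
    - [1,0.0195,0.0443,0,0]
    - [1,0.0195,0.0443,0,0]
  newtons: 15

```text
clock: 2.4
eef_pos: [567.2, -266.0, 205.2]
eef_rot: [-3.141, -0.0, 1.723]
wrist_force: [-0.9, -0.2, -0.4]
finger_gap: 94.4
finger_force: 0.0
```

>>> arm_command:
  plan:
    - [1,0.0195,0.0443,0,0]
    - [1,0,0,0,0]
    - [1,0,0,0,0]

```text
clock: 2.78
eef_pos: [606.4, -241.4, 205.0]
eef_rot: [-3.141, -0.0, 1.723]
wrist_force: [-0.0, -0.5, 1.0]
finger_gap: 93.7
finger_force: 0.0
```

Run:
```python
from h import *
c=cam('wrist','wrist1'); w=cloud(c); g=c['img'].max(2); z=w[...,2]
s=manip.read_state(); print(s['eef_pos'],s['eef_rot'],s['wrist_force'])
with np.errstate(all='ignore'): m=(g<90)&(z>104)&(z<118)&(w[...,0]>540)&(w[...,0]<680)&(w[...,1]>-320)&(w[...,1]<-140)
n,l,st,_=cv2.connectedComponentsWithStats(m.astype(np.uint8)); m=l==1+np.argmax(st[1:,4]); p=w[m]
r=cv2.minAreaRect(p[:,:2].astype(np.float32)); print(r,np.median(p[:,2]),len(p))
```

```text
[ 606.20251846 -241.72589142  205.33384995] [-3.14112213e+00 -6.90638488e-05  1.72206915e+00] [ 0.66594313  0.2525169  -0.32236896]
((605.9469604492188, -223.8097686767578), (19.7462158203125, 108.6334228515625), 8.348288536071777) 112.06140986225068 2273
```

View pics/wrist1.png

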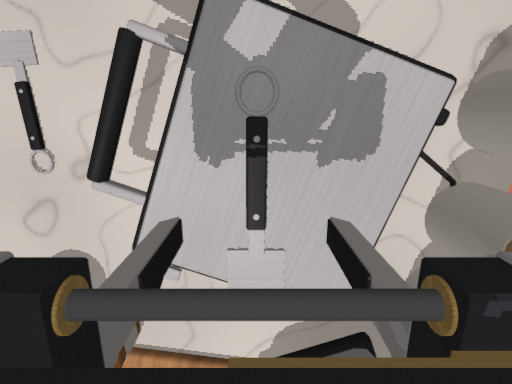

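The wrist view shows the scraper centred between the fingers: loop at (257,92), handle at (257,170) and blade at (255,265). I'll descend and grip.

>>> arm_command:
  plan:
    - [1,0,0.0023,0.03,0]
    - [1,0,0,0.03,0]
    - [1,0,0,0.025,0]
    - [1,0,0,0.012,0]
    - [1,0,0,0.0045,0]
    - [1,0,0,0,0]
    - [0,0,0,0,0]
    - [-1,0,0,0,0]
    - [-1,0,0,0,0]
    - [-1,0,0,0,0]
    - [-1,0,0,0,0]
    - [-1,0,0,0,0]
    - [-1,0,0,0,0]
  newtons: 15

```text
clock: 4.45
eef_pos: [609.2, -240.7, 103.9]
eef_rot: [-3.142, -0.0, 1.723]
wrist_force: [-0.5, 1.1, 0.5]
finger_gap: 27.4
finger_force: 0.0
```

>>> arm_command:
  plan:
    - [-1,0,0,0,0]
    - [-1,0,0,0,0]
    - [-1,0,0,0,0]

```text
clock: 4.82
eef_pos: [609.2, -240.7, 103.9]
eef_rot: [-3.142, -0.0, 1.723]
wrist_force: [-0.5, 0.8, 0.2]
finger_gap: 19.7
finger_force: 15.0
```

>>> arm_command:
  plan:
    - [-1,0,0,-0.03,0]
    - [-1,0,0,-0.05,0]
    - [-1,0,0,-0.052,0]
    - [-1,0,0,-0.052,0]
    - [-1,0,0,-0.052,0]
    - [-1,0,0,0,0.1787]
    - [-1,0,0,0,0.1787]
    - [-1,0,0,0,0.1787]
    - [-1,0,0,0,0.1787]
    - [-1,0,0,0,0.1787]
    - [-1,0,0,0,0.1787]
    - [-1,0,0,0,0.1787]
    - [-1,0,0,0,0.1787]
    - [-1,0,0,0,0.1787]
    - [-1,0,0,0,0]

```text
clock: 6.7
eef_pos: [609.2, -240.7, 339.8]
eef_rot: [-3.141, 0.0, 0.116]
wrist_force: [-0.3, 0.2, -1.9]
finger_gap: 19.6
finger_force: 15.0
```

>>> arm_command:
  plan:
    - [-1,-0.035,-0.035,0,0]
    - [-1,-0.035,-0.044,0,0]
    - [-1,-0.035,-0.044,0,0]
    - [-1,-0.02,-0.044,0,0]
    - [-1,0,-0.044,0,0]
    - [-1,0,-0.044,0,0]
    - [-1,0,-0.044,0,0]
    - [-1,0,-0.044,0,0]
    - [-1,0,-0.044,0,0]
    - [-1,0,-0.044,0,0]
    - [-1,0,-0.044,0,0]
    - [-1,0,-0.0236,0,0]
    - [-1,0,0,0,0]
    - [-1,0,0,0,0]

```text
clock: 8.45
eef_pos: [428.1, 239.7, 340.0]
eef_rot: [3.141, -0.0, 0.116]
wrist_force: [0.8, -0.1, -0.8]
finger_gap: 19.6
finger_force: 15.0
```

Run:
```python
from h import *
c=cam('wrist','wrist2'); w=cloud(c); np.savez('wrist2.npz',w=w,img=c['img'])
s=manip.read_state(); print(s['eef_pos'],s['eef_rot'],s['finger_gap'],s['joints'])
e=np.array(s['eef_pos']);yaw=s['eef_rot'][2]; u=np.array([np.cos(yaw),np.sin(yaw)]);v=np.array([-u[1],u[0]])
d=w[...,:2]-e[:2]; a=d@u; b=d@v
with np.errstate(all='ignore'):
    m=(w[...,2]>320)&(w[...,2]<365)&(a>55)&(a<140)&(abs(b)<30)
    print('loop a',np.nanpercentile(a[m],[0,1,50,99,100]),'b',np.nanpercentile(b[m],[1,50,99]),'z',np.nanpercentile(w[m][:,2],[5,50,95]),m.sum())
    m=(w[...,2]>255)&(w[...,2]<300)&(abs(b)<25)&(a>60)&(a<160)
    for q in np.c_[a[m],b[m],w[m][:,2]][::max(1,m.sum()//25)].round(): print(q.tolist(),end=' ')
```

```text
[428.18978411 239.51085692 340.06203876] [ 3.14151062e+00 -1.91032088e-04  1.15294009e-01] 19.8138506085776 [ 4.35406607e-01  9.69096913e-02  1.45560500e+00 -1.37998219e-04
  1.58892244e+00  1.89090642e+00]
loop a [ 55.01062275  55.34009459  79.89614275 113.22396621 114.70685784] b [-19.02519549  -0.17833665  18.27370579] z [343.12216717 345.04526853 348.96479511] 2964
[152.0, 3.0, 284.0] [150.0, -2.0, 285.0] [151.0, -0.0, 281.0] [150.0, 1.0, 278.0] [151.0, 3.0, 273.0] [149.0, -2.0, 276.0] [148.0, -0.0, 275.0] [147.0, 1.0, 273.0] [147.0, 3.0, 269.0] [146.0, -2.0, 269.0] [145.0, -0.0, 270.0] [144.0, 1.0, 269.0] [143.0, 3.0, 268.0] [142.0, -2.0, 268.0] [140.0, -1.0, 271.0] [139.0, 0.0, 269.0] [138.0, 2.0, 268.0] [137.0, -3.0, 268.0] [135.0, -1.0, 269.0] [134.0, 0.0, 269.0] [132.0, 2.0, 270.0] [123.0, -0.0, 274.0] [118.0, 1.0, 293.0] [116.0, 3.0, 295.0] [116.0, -2.0, 294.0] [114.0, -0.0, 295.0] [113.0, -1.0, 293.0]
```

View pics/wrist2.png

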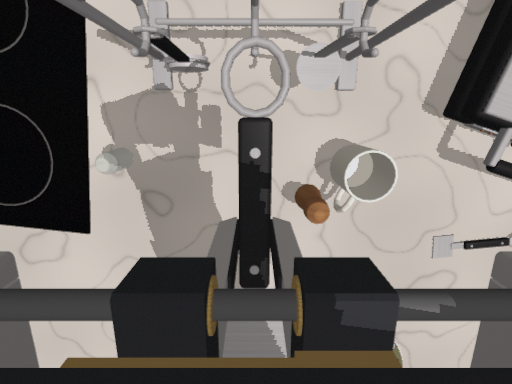

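The loop (255,77) lines up with the empty hook behind it (255,45). I need to go 29 mm forward, then lower the loop over the hook tip.

>>> arm_command:
  plan:
    - [-1,0.015,0,0,0]
    - [-1,0.0143,0,0,0]
    - [-1,0,0,0.015,0]
    - [-1,0,0,0.015,0]
    - [-1,0,0,0.015,0]
    - [-1,0,0,0.012,0]
    - [-1,0,0,0.008,0]
    - [-1,0,0,0,0]

```text
clock: 9.5
eef_pos: [457.0, 243.6, 274.6]
eef_rot: [3.141, 0.001, 0.115]
wrist_force: [-0.3, -1.3, -0.5]
finger_gap: 19.9
finger_force: 15.0
```

Run:
```python
from h import *
c=cam('wrist'); s=manip.read_state(); print(s['eef_pos'],s['wrist_force'])
d=cam('scene'); 
cv2.imwrite('pics/hook1.png',np.hstack([cv2.resize(c['img'][0:150,180:330],(400,400),interpolation=2),cv2.resize(d['img'][200:290,290:380],(400,400),interpolation=2)]))
```

```text
[457.15348698 243.6913042  275.14266331] [-0.52691484  0.05738865 -1.4201375 ]
```

View pics/hook1.png

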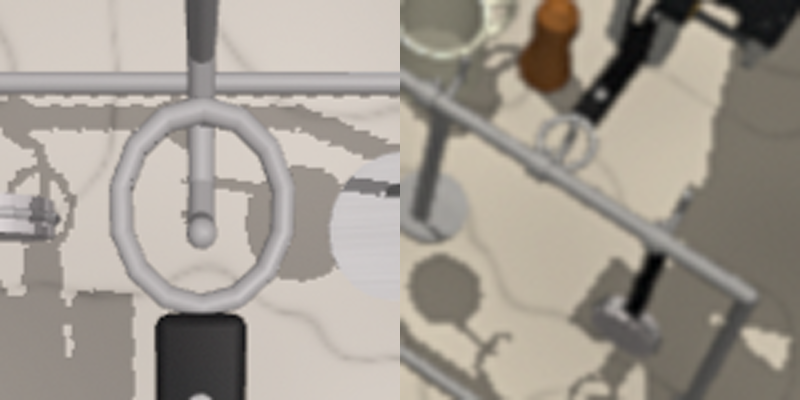

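The loop surrounds the hook tip (200,230 in the left crop). I'll loosen the grip and lower along an arc, so the scraper pivots in the pads.

>>> arm_command:
  plan:
    - [-1,0,0,0.0052,0]
    - [-1,0,0,0,0]
    - [-1,0.0001,0,0.0073,0]
    - [-1,0.0001,0,0.0074,0]
    - [-1,0.001,0,0.0073,0]
    - [-1,0.0011,0,0.0072,0]
    - [-1,0,0,0,0]
  newtons: 4

```text
clock: 10.48
eef_pos: [459.3, 243.8, 239.9]
eef_rot: [3.141, 0.001, 0.114]
wrist_force: [-0.6, -0.4, -1.1]
finger_gap: 19.8
finger_force: 4.0
```

>>> arm_command:
  plan:
    - [-1,0.0019,0,0.007,0]
    - [-1,0.0019,0,0.0069,0]
    - [-1,0.0027,0,0.0067,0]
    - [-1,0.0028,0,0.0066,0]
    - [-1,0.0036,0,0.0061,0]
    - [-1,0.0036,0,0.0061,0]
    - [-1,0.0043,0,0.0056,0]
    - [-1,0.0044,0,0.0055,0]
    - [-1,0,0,0,0]

```text
clock: 11.6
eef_pos: [484.5, 246.7, 189.5]
eef_rot: [3.141, 0.001, 0.114]
wrist_force: [0.9, -0.4, -1.0]
finger_gap: 20.3
finger_force: 4.0
```

Run:
```python
from h import *
c=cam('wrist'); s=manip.read_state(); print(s['eef_pos'],s['wrist_force'],s['finger_gap'],s['finger_force'])
d=cam('scene'); 
cv2.imwrite('pics/hook2.png',np.hstack([cv2.resize(c['img'][0:260,130:390],(400,400),interpolation=2),cv2.resize(d['img'][190:310,270:390],(400,400),interpolation=2)]))
```

```text
[484.48400691 246.77489071 189.83942473] [ 0.01644056 -0.30874668 -0.65056353] 19.968945914467735 3.999905213713646
```

View pics/hook2.png

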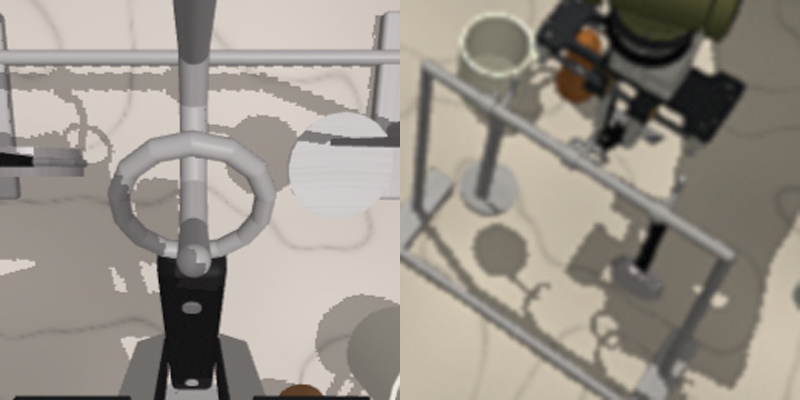

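The scraper has tilted to about 45° with its loop on the hook. Releasing now and backing off.

>>> arm_command:
  plan:
    - [0.3,0,0,0,0]
    - [0.3,0,0,0,0]
    - [0.3,0,0,0,0]
    - [0.3,0,0,0,0]
    - [0.6,0,0,0,0]
    - [0.6,-0.01,0,0,0]
    - [0.6,-0.03,0,0,0]
    - [0.6,-0.04,0,-0.01,0]
    - [0.6,-0.02,0,-0.03,0]
    - [0.6,0,0,-0.05,0]
    - [0.6,0,0,-0.05,0]
    - [0.6,0,0,0,0]
    - [0.6,0,0,0,0]
    - [0.6,0,0,0,0]
    - [0.6,0,0,0,0]
    - [0.6,0,0,0,0]

```text
clock: 13.7
eef_pos: [385.0, 235.3, 329.7]
eef_rot: [3.141, 0.001, 0.114]
wrist_force: [0.7, -0.2, 0.1]
finger_gap: 75.1
finger_force: 0.0
```

Run:
```python
from h import *
d=cam('scene');w=cloud(d);c=cam('wrist');s=manip.read_state();print(s['eef_pos'],s['joints'])
cv2.imwrite('pics/hook3.png',np.hstack([cv2.resize(c['img'][0:260,130:390],(400,400),interpolation=2),cv2.resize(d['img'][190:310,270:390],(400,400),interpolation=2)]))
```

```text
[385.08345258 235.37298193 329.82600334] [4.67430958e-01 6.65430524e-03 1.57315060e+00 2.89364821e-05
 1.56216946e+00 1.92374146e+00]
```

View pics/hook3.png

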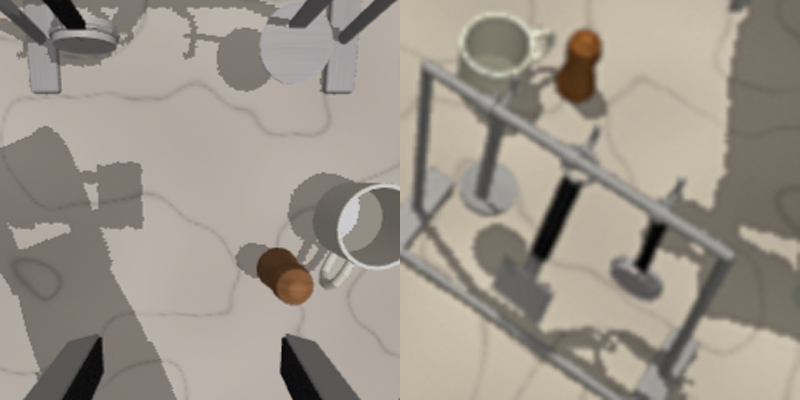

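The scraper hangs straight down from the hook (right crop: loop 585,165, blade 525,290) and is let go. Now the catch.

>>> arm_command:
  plan:
    - [-1,0,0,0,-0.1588]
    - [-1,0,0,0,-0.1588]
    - [-1,0,0,0,-0.1588]
    - [-1,0,0,0,-0.1588]
    - [-1,0,0,0,-0.1588]
    - [-1,0,0,0,-0.1588]
    - [-1,0,0,0,-0.1588]
    - [-1,0,0,0,-0.1588]
    - [-1,0,0,0,0]

```text
clock: 14.92
eef_pos: [385.1, 235.4, 330.0]
eef_rot: [-3.142, 0.0, 1.384]
wrist_force: [0.7, -0.2, 0.5]
finger_gap: 0.6
finger_force: 0.0
```

>>> arm_command:
  plan:
    - [-1,-0.0403,0.0196,0,0]
    - [-1,-0.0403,0.0196,0,0]
    - [-1,-0.0403,0.0196,0,0]
    - [-1,-0.0403,0.0196,0,0]
    - [-1,-0.0403,0.0196,0,0]
    - [-1,-0.0403,0.0196,0,0]
    - [-1,-0.0403,0.0196,0,0]
    - [-1,-0.0403,0.0196,0,0]
    - [-1,-0.0403,0.0196,0,0]
    - [-1,-0.0403,0.0196,0,0]
    - [-1,-0.0403,0.0196,0,0]
    - [-1,-0.0403,0.0196,0,0]
    - [-1,-0.0403,0.0196,0,0]
    - [-1,-0.0403,0.0196,0,0]
    - [-1,0,0,0.05,0]
    - [-1,0,0,0.05,0]
    - [-1,0,0,0.04,0]
    - [-1,0,0,0,0]
    - [-1,0,0,0,0]

```text
clock: 17.3
eef_pos: [551.1, -370.2, 192.2]
eef_rot: [3.139, 0.001, 1.383]
wrist_force: [-0.3, -0.3, 0.9]
finger_gap: 0.6
finger_force: 0.0
```

Run:
```python
from h import *
s=manip.read_state(); print(s['eef_pos'],s['eef_rot'],s['finger_gap'])
O=np.array([631.5,-217.8]); gx=np.array([.9825,-.1866]); gy=np.array([.1866,.9825])
G=lambda p:np.array([(p[...,:2]-O)@gx,(p[...,:2]-O)@gy])
print('tcp grill',G(s['eef_pos']))
c=cam('wrist'); w=cloud(c); a,b=G(w); z=w[...,2]
with np.errstate(all='ignore'):
    m=(z>108)&(z<128)&(a>-110)&(a<-60)&(b<-142)&(b>-185); print('tab',m.sum(),[np.nanpercentile(q[m],[2,50,98]).round(1) for q in (a,b,z)] if m.any() else 0)
    m=(c['img'].max(2)<80)&(z>70)&(z<105)&(a<-150)&(a>-210)&(abs(b)<90); print('bar',m.sum(),[np.nanpercentile(q[m],[2,50,98]).round(1) for q in (a,b,z)] if m.any() else 0)
```

```text
[ 551.07925808 -370.20770045  192.21048506] [3.13932334e+00 1.07077557e-03 1.38324455e+00] 0.5568927173890723
tcp grill [ -50.57410204 -164.74707613]
tab 321 [array([-90.6, -86. , -82.7]), array([-177.1, -162.9, -150.5]), array([108.8, 118.3, 119.8])]
bar 2431 [array([-185.5, -173.5, -166.4]), array([-73.1, -34.2,   0.6]), array([82.9, 91.4, 94. ])]
```

>>> arm_command:
  plan:
    - [-1,0,0,0.04,0]
    - [-1,0,0,0.04,0]
    - [-1,0,0,0.017,0]
    - [-1,0,0,0,0]
    - [-1,0,-0.01,0,0]
    - [-1,0,-0.01,0,0]
    - [-1,0,-0.01,0,0]
    - [-1,0,-0.01,0,0]
    - [-1,0,-0.014,0,0]
    - [-1,0,-0.007,0.01,0]
    - [-1,0,-0.007,0.01,0]
    - [-1,0,0,0,0]

```text
clock: 18.85
eef_pos: [482.9, -356.9, 71.8]
eef_rot: [-3.14, -0.001, 1.385]
wrist_force: [0.3, -0.3, 0.7]
finger_gap: 0.6
finger_force: 0.0
```

>>> arm_command:
  plan:
    - [-1,0,-0.01,0.007,0]
    - [-1,0,-0.01,0.008,0]
    - [-1,0,0,0,0]
    - [-1,0,0,-0.04,0]
    - [-1,0,0,-0.05,0]
    - [-1,0,0.03,-0.05,0]
    - [-1,0,0.03,0,0]
    - [-1,0,0,0,0]

```text
clock: 19.85
eef_pos: [523.9, -364.5, 197.8]
eef_rot: [3.142, -0.0, 1.386]
wrist_force: [-0.8, 0.3, -0.5]
finger_gap: 0.4
finger_force: 0.0
```

Run:
```python
from h import *
s=manip.read_state(); print(s['eef_pos'],s['eef_rot'])
O=np.array([631.5,-217.8]); gx=np.array([.9825,-.1866]); gy=np.array([.1866,.9825])
G=lambda p:np.array([(p[...,:2]-O)@gx,(p[...,:2]-O)@gy])
print('tcp grill',G(s['eef_pos']))
for n in ('wrist','top'):
    c=cam(n,n+'5'); w=cloud(c); a,b=G(w); z=w[...,2]
    with np.errstate(all='ignore'):
        m=(z>35)&(z<128)&(a>-165)&(a<-60)&(b<-148)&(b>-180)
        print(n,m.sum()); P=np.c_[a[m],b[m],z[m]].round(); P=P[np.argsort(P[:,0])]; print(P[::max(1,len(P)//12)].tolist())
```

```text
[ 523.93406389 -364.52531067  197.80325535] [ 3.14157418e+00 -9.53856980e-06  1.38586896e+00]
tcp grill [ -78.30458925 -164.22942141]
wrist 987
[[-156.0, -175.0, 57.0], [-151.0, -162.0, 60.0], [-148.0, -174.0, 58.0], [-145.0, -158.0, 58.0], [-142.0, -165.0, 57.0], [-138.0, -158.0, 54.0], [-135.0, -164.0, 53.0], [-131.0, -167.0, 50.0], [-128.0, -159.0, 49.0], [-124.0, -168.0, 46.0], [-115.0, -150.0, 59.0], [-76.0, -159.0, 79.0], [-67.0, -158.0, 36.0]]
top 0
[]
```

The catch is over at about 1.1 rad. Next, to the bar handle with a part-open jaw.

>>> arm_command:
  plan:
    - [0.06,0.041,-0.025,0,0]
    - [0.06,0.041,-0.025,0,0]
    - [0.06,0.041,-0.025,0,0]
    - [0.06,0.041,-0.024,0,0]
    - [0.06,0,0,0.04,0]
    - [0.06,0,0,0,0]
    - [0.06,0,0,0,0]

```text
clock: 20.82
eef_pos: [456.1, -185.7, 159.1]
eef_rot: [3.141, 0.0, 1.384]
wrist_force: [-0.9, -0.1, 0.6]
finger_gap: 49.9
finger_force: 0.0
```

Run:
```python
from h import *
s=manip.read_state(); print(s['eef_pos'],s['eef_rot'],s['finger_gap'])
O=np.array([631.5,-217.8]); gx=np.array([.9825,-.1866]); gy=np.array([.1866,.9825])
G=lambda p:np.array([(p[...,:2]-O)@gx,(p[...,:2]-O)@gy])
print('tcp grill',G(s['eef_pos']))
c=cam('wrist'); w=cloud(c); a,b=G(w); z=w[...,2]
with np.errstate(all='ignore'):
    m=(c['img'].max(2)<90)&(z>80)&(z<97)&(a<-150)&(a>-210)&(abs(b)<70); print('bar',m.sum(),[np.nanpercentile(q[m],[1,50,99]).round(1) for q in (a,b,z)])
```

```text
[ 456.05231426 -185.71518961  159.08973076] [3.14100372e+00 1.97329380e-04 1.38423501e+00] 49.94265711217008
tcp grill [-178.36437685   -1.21521195]
bar 3610 [array([-187.7, -177.4, -167.3]), array([-68.4,   7.8,  69.1]), array([84. , 91.7, 94.1])]
```

>>> arm_command:
  plan:
    - [0.06,0,0.001,0.035,0]
    - [0.06,0,0,0.035,0]
    - [0.06,0,0,0.018,0]
    - [0.06,0,0,0.007,0]
    - [0.06,0,0,0,0]
    - [-1,0,0,0,0]
    - [-1,0,0,0,0]
    - [-1,0,0,0,0]
    - [-1,0,0,0,0]
    - [-1,0,0,0,0]
    - [-1,0,0,0,0]
  newtons: 25

```text
clock: 22.25
eef_pos: [456.9, -185.4, 63.3]
eef_rot: [-3.141, 0.0, 1.385]
wrist_force: [-5.3, 0.6, 6.4]
finger_gap: 21.4
finger_force: 25.0
```

>>> arm_command:
  plan:
    - [-1,0,0.0013,-0.0151,0]
    - [-1,0,0.0022,-0.0152,0]
    - [-1,0,0.003,-0.0149,0]
    - [-1,0,0.0035,-0.0148,0]
    - [-1,0,0.0044,-0.0146,0]
    - [-1,0,0.005,-0.0144,0]
    - [-1,0,0,0,0]

```text
clock: 23.12
eef_pos: [475.3, -188.9, 153.5]
eef_rot: [-3.14, 0.0, 1.385]
wrist_force: [-12.7, 0.4, 1.3]
finger_gap: 21.2
finger_force: 25.0
```

>>> arm_command:
  plan:
    - [-1,0,0.0055,-0.014,0]
    - [-1,0,0.0065,-0.0138,0]
    - [-1,0,0.0072,-0.0134,0]
    - [-1,0,0.0079,-0.0131,0]
    - [-1,0,0.0085,-0.0127,0]
    - [-1,0,0.009,-0.0122,0]
    - [-1,0,0.0097,-0.0117,0]
    - [-1,0,0.0103,-0.0113,0]
    - [-1,0,0.0108,-0.0107,0]
    - [-1,0,0.0114,-0.0102,0]
    - [-1,0,0,0,0]
    - [-1,0,0,0,0]
    - [-1,0,0,0,0]
    - [-1,0,0,0,0]

```text
clock: 24.88
eef_pos: [559.9, -205.2, 279.8]
eef_rot: [3.141, 0.002, 1.384]
wrist_force: [-24.8, 3.2, 24.5]
finger_gap: 21.3
finger_force: 25.0
```

Run:
```python
from h import *
s=manip.read_state(); print(s['eef_pos'],s['wrist_force'],s['finger_gap'],s['finger_force'],s['clock'])
O=np.array([631.5,-217.8]); gx=np.array([.9825,-.1866])
p=s['eef_pos']; dx=126-(p[:2]-O)@gx; dz=p[2]+19-62; print('lid',np.arctan2(dz,dx)-.0657,np.hypot(dx,dz))
c=cam('wrist'); d=cam('scene')
cv2.imwrite('pics/end.png',np.hstack([cv2.resize(c['img'],(400,300)),cv2.resize(d['img'][80:380,110:410],(300,300))]))
```

```text
[ 559.92063631 -205.15921993  279.78042298] [-24.79196666   3.19700615  24.51490988] 21.29749654305472 25.001324862241745 24.875
lid 0.8069568718121412 309.09690128582463
```

View pics/end.png

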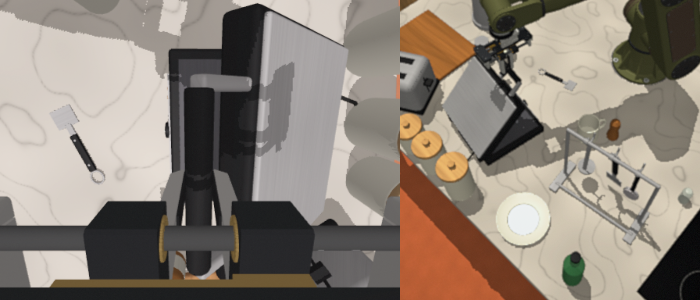

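The lid is up about 45° with the bar in the fingers, and the scraper is still hanging. I'll ease the radial strain slightly, then hand in.

>>> arm_command:
  plan:
    - [-1,0,-0.0015,-0.0015,0]
    - [-1,0,0,0,0]
    - [-1,0,0,0,0]
    - [-1,0,0,0,0]
    - [-1,0,0,0,0]

```text
clock: 25.6
eef_pos: [559.2, -205.0, 279.4]
eef_rot: [3.14, 0.001, 1.385]
wrist_force: [-11.8, -1.2, 10.3]
finger_gap: 21.7
finger_force: 25.0
```

```bash
python3 -c "
from cell import ticket; print(ticket.sign_off())"
```

```text
the job is handed in; nothing more can be done
None
```

I handed the job in at about 26 s: the scraper hangs on the empty hook, the catch is over at about 1.1 rad, and the lid is held by its handle at about 0.8 rad; the sign-off returned no verdict.

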